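Move the deep filter basket from the drying rack to the brewer

TASK

Take the deep cone-shaped filter basket by its handle, lift it out of the drying rack over the end stops, and hang it by its lugs on the open part of the brewer's own pair of rails. Then slide it along those rails under the shower until both lugs rest against the inner stops, and let go; leave the shallow basket and everything else where they are.

Things in the scene. Friction and masses are not known exactly. Their poses are not given: they have to be found in the camera images.
- deep_center (a point): Deep black filter basket, 130 g, wanted: open cone 65 mm tall, 72 across at the rim, 44 at the bottom. Point: on its axis half-way up, z up. Two flat lugs (28 mm wide in y, 6 thick, undersides 22.5 mm above this point) reach to x = -51 and x = +54 mm and lie on a pair of rails. The handle is on its -x side, towards the robot.
- deep_grip (a point): Middle of the deep basket's handle, the place to grasp across y: a plain bar 12 mm thick in y, 18 deep, 46 long, rising away from the basket at 0.4 rad. It lies at (-76, 0, +39.5) mm from deep_center; axes as deep_center.
- flat_center (a point): Shallow black filter basket, 110 g, not wanted: flat bottom, 32 mm tall, 72 across, on the same rack with the same lugs, handle and axes; leave it. Point: on its axis half-way up; lug undersides 6 mm above, rim 16 above, tip of the handle 41 above. Which of the two baskets is nearer the brewer varies.
- rack_mid (a point): Fixed steel drying rack: two level rails along y, 300 mm long, 8 wide, centred at x = -45 and +45 mm. Point: middle between the rails at the height of their tops, 190 mm above the table. A stop 14 mm high and 7 thick stands on each end of each rail. x away from the robot, y along the rails towards the brewer, z up.
- brew_home (a point): In the fixed brewer: where the basket's axis, at the lugs' undersides, is when fully home, mid-way between its two rails (8 mm wide, centres x = -45 and +45, tops at this height, 190 mm above the table). x away from the robot, y along the rails to the tower, z up. Rails start at y = -170 with stops 14 mm high, 7 thick; inner stops, 14 high, have their faces at y = +14 and meet the lugs.
- brew_open (a point): Middle of the open part of the brewer's rails, at the rail tops, 115 mm before brew_home along -y, same axes: the basket can be lowered here, its axis within 25 mm in y and 5 mm in x. Basket bodies are 68 mm across at the lugs, the rails 82 mm apart inside.
- shower (a point): Underside middle of the black shower, a 26 mm radius cylinder, 18 mm above brew_home. The basket's rim stands 10 mm above its lugs' undersides, so the basket passes under the shower with 8 mm to spare, too little to come over the stops: it must slide in from the open part.
- head (a point): Front lower edge of the brewer's head, above brew_home: 50 mm before it in x, 85 mm above it. The head spans x = -50 to +85 and y = -60 to +115 mm of brew_home and is 165 mm tall; an upright gripper on the handle would hit it, so lean the tool back to the robot about 35 degrees. The tower fills y = +105 to +210, x = -85 to +85, up to 454 mm above the table.
- carafe: an open glass carafe 72 mm across, 80 mm tall, on the drip tray under the shower (rim 110 mm above the table), origin under its middle; leave it
- bowl: a steel bowl 100 mm across, 45 mm tall on the table below the rack, origin under its middle; leave it
- pitcher: a black mug-shaped milk pitcher 76 mm across, 95 mm tall; stands in front of the brewer, origin under its middle; leave it
- scoop: a steel spoon with a wooden handle, lying on the table at the right; leave it
- steel_cup: a steel cup 72 mm across, 50 mm tall, on the left in front of the brewer; leave it
There are look-alikes about, which are no part of the job. Leave any orange look-alike of the part that bears deep_center alone.

How it is judged:
By the outcome, as a careful person would: the job done as asked, in the order asked, and still so for the second after the job is handed in, with the robot touching nothing.
It also fails if it takes over 51 s, if anything falls off the work surface, if the arm or the gripper's body presses on something with over 40 N, if the wrist force passes 120 N, or if a joint passes its speed limit or range.

ROBOT

A 6-joint arm with a two-finger parallel gripper is mounted at the origin on the work surface. World frame = base frame: x ahead of the robot, y to its left, z up, the work surface at z = 0. Lengths are in m, angles in rad, forces in N, time in s.
With the tool pointing down it reaches from about 0.25 to 0.8 m from the base axis. Payload 3.9 kg.
Tool frame: the origin (TCP) lies between the finger pads; the fingertips stand 25 mm ahead of it and the grasp point (between the pads) lies 6 mm ahead of it; x points along the fingers, z is the direction in which the jaws open and shut, and the axes are right-handed (so a half turn about x gives the same grasp; the last joint's range is limited). The gripper opens to 85 mm and grips with 20 to 120 N. Pads are 22 mm wide; open, the fingers measure 114 mm over their backs; the gripper's body (76 mm by 85 mm) begins 54 mm behind the grasp point. The pads swing forward as they close: fully open they stand 13 mm farther back than shut.
Start: joints at [1.166, 0.26, -0.138, 1.173, 0, 1.571], TCP at [0.207, 0.483, 0.256] pointing down, gripper open.
Joint ranges: [-2.78, 2.78], [-0.83, 1.72], [-1.28, 1.37], [-1.9, 2.12], [-1.57, 1.48], [-3.14, 3.14]. Speed limits (rad/s): [2.57, 2.57, 3.14, 3.14, 3.14, 3.14].

INTERFACE

Orientations are given as a 3x3 rotation matrix whose columns are the frame's x, y, z axes.
In Python, from workcell import arm gives the robot as it stands. The module is installed in compiled form; this text tells all that it offers. Calls block until the motion is done:
- arm.goto(position, orientation): joint-space move of the TCP to a pose.
- arm.move_linear(position, rot=None, velocity=0.15, threshold=None): straight line of the TCP; rot=None keeps the orientation; velocity is the mean speed in m/s. With threshold (N) it stops when the force on the tool has changed by that much, and returns True; else False.
- arm.goto_joints(angles): joint-space move.
- arm.set_gripper(opening, effort=None): finger opening in m; effort is the grip in N (None keeps the last); returns when the fingers have stopped.
- arm.hold(seconds).
- arm.solve_ik(position, orientation): joint angles nearest the present ones, or None.
- arm.get_state(): the state.
- arm.get_image(name): name is "scene" or "top"; returns a dict with "color" (384x512x3 uint8, red, green, blue), "depth" (384x512 float32, m along the optical axis (not along the pixel's ray), 0 where there is no reading), "camera_matrix" (3x3 intrinsics, pixels), "dist" ([k1, k2, p1, p2, k3] as OpenCV has them; the pictures are not rectified), "T" (4x4, takes a point from camera to world coordinates). Camera axes: x right, y down, z forward; pixel columns grow to the right and rows downward; lengths in m; the calibration is good to about 2 mm. A picture is of the moment at which its call begins.
A pose or a line that the arm cannot do raises arm.IKError and nothing moves.
- arm.finish_job(): hands the job in, once; it reports no verdict.
Trained networks look in the newest picture that a camera, given by its name, has taken for a name from the list of things; names that differ only in an ending like _2 or _b are one class to them, and where a whole thing is asked for, a point or a joint stands for the part that bears it (a point fixed in the world has none). Each returns a list of dicts, best first, with "p" (0 to 1); they miss things now and then, are a little off and sometimes report something else, mostly with a low value. They report only what shows in the picture. A call takes as long as a camera call. They do not tell look-alikes from the thing itself.
- arm.spot_in(camera, name): "box" ([centre column, centre row, width, height] in pixels, round what is visible of it).
The state is a dict: "time": time; "q": joint angles; "joint_velocities": joint speeds; "tau": joint torques, N m; "position": TCP position; "tcp_rot": TCP orientation; "ft_force": force on the tool from outside, world axes, zero at the start; "wrist_torque": the same for the moment, N m; "finger_gap": finger opening in m.
Only numpy, scipy, OpenCV 4.12 (cv2) and the standard library are available. Lean on these libraries where they do the work, as an engineer would, in place of code of your own. Each camera call takes 0.05 s, during which the arm holds its last target. There are 200 camera calls.

## Working session

There is one attempt and no reset: what is moved stays moved. The work goes in short steps, each a Python script; the robot and the scene stay as the last script left them, time stands still between calls to the robot, and variables do not carry over. Pictures are saved under pics/ and viewed, about 8 in all and at most 12, crops included, and the job is handed in when it is done.

```bash
mkdir -p pics; cat > h.py <<'E'
import numpy as np, cv2
from workcell import arm
def cap(cam,fn=None):
    im=arm.get_image(cam)
    if fn: cv2.imwrite('pics/'+fn,im['color'][...,::-1])
    return im
def cloud(im):
    h,w=im['depth'].shape
    u,v=np.meshgrid(np.arange(w),np.arange(h))
    n=cv2.undistortPoints(np.stack([u,v],-1).reshape(-1,1,2).astype(np.float64),im['camera_matrix'],im['dist']).reshape(h,w,2)
    d=im['depth'][...,None]
    P=np.concatenate([n*d,d],-1)@im['T'][:3,:3].T+im['T'][:3,3]
    P[im['depth']==0]=np.nan
    return P
E
python3 - <<'E'
from h import *
for c in ('scene','top'):
    im=cap(c,c+'0.png'); P=cloud(im); np.save(c+'P.npy',P); np.save(c+'C.npy',im['color'])
    print(c,im['T'].round(3).tolist(),im['camera_matrix'].round(0).tolist())
    for n in ['deep_center','deep_grip','flat_center','rack_mid','brew_home','brew_open','shower','head','carafe','bowl','pitcher','steel_cup']:
        for r in arm.spot_in(c,n)[:3]:
            b=np.array(r['box']); u,v=b[:2].astype(int).clip(0,[511,383])
            print(n,round(r['p'],2),b.round(0),P[v,u].round(3))
print(arm.get_state()['time'])
E
```

```text
scene [[0.72, -0.634, 0.282, 0.06], [-0.694, -0.654, 0.302, -0.41], [-0.007, -0.413, -0.911, 1.435], [0.0, 0.0, 0.0, 1.0]] [[486.0, 0.0, 254.0], [0.0, 486.0, 197.0], [0.0, 0.0, 1.0]]
deep_center 0.9 [260. 250.  43.  24.] [ 0.39  -0.082  0.026]
deep_center 0.88 [324. 193.  40.  36.] [ 0.618 -0.116  0.143]
deep_center 0.71 [267. 340.  32.  46.] [ 0.217 -0.289  0.001]
deep_grip 0.75 [269. 343.  35.  49.] [ 0.212 -0.298  0.007]
deep_grip 0.65 [260. 247.  50.  27.] [ 0.394 -0.073  0.019]
deep_grip 0.59 [324. 194.  41.  36.] [ 0.618 -0.116  0.143]
flat_center 0.93 [364. 227.  40.  39.] [ 0.611 -0.271  0.172]
rack_mid 0.86 [345. 220. 110. 112.] [ 0.651 -0.196  0.022]
brew_home 0.88 [238. 104. 128. 191.] [0.554 0.174 0.361]
brew_open 0.89 [235. 104. 132. 186.] [0.553 0.185 0.347]
shower 0.78 [237. 106. 128. 185.] [0.553 0.178 0.349]
head 0.82 [238. 104. 130. 186.] [0.554 0.178 0.353]
carafe 0.88 [250. 137.  24.  28.] [0.634 0.217 0.053]
carafe 0.46 [324. 194.  35.  35.] [ 0.614 -0.116  0.14 ]
bowl 0.77 [342. 227.  29.  31.] [ 0.633 -0.203  0.007]
pitcher 0.84 [244. 201.  33.  32.] [0.474 0.0
[... 701 characters left out ...]
[ 0.601 -0.274  0.176]
flat_center 0.74 [165. 129. 173. 117.] [0.569 0.206 0.441]
flat_center 0.74 [353. 222.  59.  30.] [ 0.379 -0.305  0.023]
rack_mid 0.59 [328. 147. 112.  57.] [ 0.628 -0.233  0.011]
brew_open 0.57 [165. 131. 179. 105.] [0.565 0.204 0.438]
shower 0.84 [167. 130. 181. 115.] [0.569 0.201 0.442]
shower 0.75 [302. 147.  24.  54.] [ 0.601 -0.134  0.142]
shower 0.5 [325. 147.  33.  30.] [ 0.632 -0.227  0.009]
head 0.82 [165. 131. 174. 106.] [0.565 0.204 0.438]
carafe 0.59 [195. 156.  10.   1.] [0.584 0.191 0.101]
bowl 0.43 [166. 131. 179. 114.] [0.565 0.204 0.438]
pitcher 0.87 [240. 201.  42.  26.] [0.45  0.06  0.006]
steel_cup 0.78 [153. 238.  26.  22.] [0.33  0.343 0.004]
1.3
```

View pics/scene0.png

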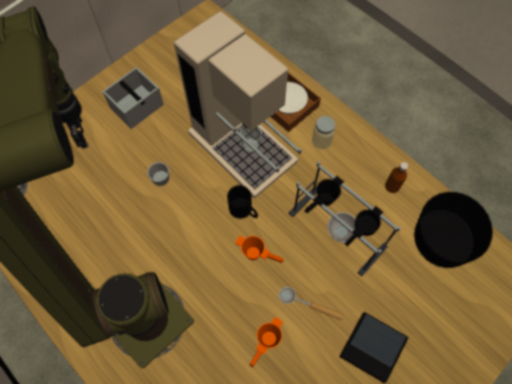

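View pics/top0.png

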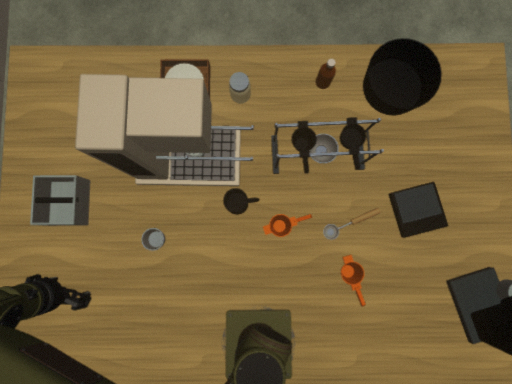

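The rack holds the deep basket at about (303,147) in the top view, with interior z≈0.14. The flat basket is at about (352,144), with interior z≈0.175. The orange baskets are look-alikes. The brewer rails show at about x 160–250, rows 128 and 158. Next I fit the rails and baskets.

```bash
cat > fit.py <<'E'
from h import *
S=np.load('sceneP.npy');T=np.load('topP.npy')
def sel(P,lo,hi): 
    m=np.all((P>lo)&(P<hi),-1); return P[m]
for nm,P in (('scene',S),('top',T)):
    print(nm)
    for lab,xl,xh,yl,yh in (('rackN',.5,.60,-.42,0.0),('rackF',.61,.72,-.42,0.0),('brN',.5,.6,0,.1),('brF',.6,.72,0,.1)):
        q=sel(P,[xl,yl,.178],[xh,yh,.2]); 
        if len(q)<8: print(lab,len(q));continue
        vx,vy,x0,y0=cv2.fitLine(q[:,:2].astype(np.float32),cv2.DIST_HUBER,0,.01,.01).ravel()
        print(lab,len(q),'yaw',round(float(np.arctan2(-vx/np.sign(vy),abs(vy))),3),'pt',x0.round(4),y0.round(4),'yrange',np.percentile(q[:,1],[0,2,98,100]).round(3),'x',np.percentile(q[:,0],[2,50,98]).round(3),'z',np.percentile(q[:,2],[5,50,95]).round(4))
    q=sel(P,[.4,0,.43],[.8,.5,.46]); 
    if len(q): print('headtop',len(q),cv2.minAreaRect(q[:,:2].astype(np.float32)*1000), np.median(q[:,2]))
    for lab,yl,yh in (('deep',-.19,-.06),('flat',-.33,-.2)):
        q=sel(P,[.45,yl,.2],[.59,yh,.25]); print(lab,'handle',len(q),q.mean(0).round(4) if len(q) else '', q.min(0).round(3),q.max(0).round(3))
# height map mosaics
C=np.load('topC.npy'); im=cv2.resize(C[95:190,130:400],None,fx=3,fy=3,interpolation=cv2.INTER_CUBIC)
C2=np.load('sceneC.npy'); i2=cv2.resize(C2[90:280,190:405],None,fx=2.9,fy=2.9,interpolation=cv2.INTER_CUBIC)
cv2.imwrite('pics/c1.png',im[...,::-1]);cv2.imwrite('pics/c2.png',i2[...,::-1])
E
python3 fit.py
```

```text
scene
rackN 505 yaw 0.044 pt 0.5703 -0.2249 yrange [-0.353 -0.345 -0.059 -0.052] x [0.559 0.569 0.596] z [0.1824 0.1908 0.1988]
rackF 677 yaw 0.034 pt 0.6552 -0.2182 yrange [-0.348 -0.339 -0.061 -0.051] x [0.615 0.653 0.669] z [0.1801 0.1906 0.1987]
brN 94 yaw -0.037 pt 0.555 0.0541 yrange [0.015 0.016 0.097 0.099] x [0.551 0.555 0.561] z [0.1818 0.19   0.1958]
brF 99 yaw -0.023 pt 0.644 0.0544 yrange [0.01  0.01  0.097 0.098] x [0.64  0.643 0.65 ] z [0.1814 0.1886 0.1949]
headtop 4779 ((604.106689453125, 257.6258544921875), (274.68145751953125, 172.55960083007812), 88.85586547851562) 0.4423952595186734
deep handle 110 [ 0.5426 -0.1334  0.2117] [ 0.51  -0.158  0.2  ] [ 0.589 -0.102  0.227]
flat handle 104 [ 0.5464 -0.2737  0.2129] [ 0.518 -0.291  0.2  ] [ 0.589 -0.255  0.226]
top
rackN 441 yaw 0.045 pt 0.57 -0.2492 yrange [-0.353 -0.343 -0.067 -0.053] x [0.558 0.569 0.597] z [0.1841 0.1922 0.1991]
rackF 621 yaw 0.055 pt 0.6523 -0.1729 yrange [-0.348 -0.337 -0.059 -0.048] x [0.614 0.653 0.666] z [0.1808 0.1916 0.199 ]
brN 102 yaw -0.059 pt 0.5537 0.0564 yrange [0.015 0.018 0.097 0.098] x [0.55  0.555 0.559] z [0.1831 0.1907 0.1941]
brF 109 yaw -0.046 pt 0.6441 0.0676 yrange [0.015 0.018 0.098 0.099] x [0.64  0.643 0.649] z [0.1839 0.1906 0.1952]
headtop 8307 ((603.21728515625, 257.0286560058594), (269.2870178222656, 167.90023803710938), 89.57430267333984) 0.4429191184309037
deep handle 110 [ 0.5424 -0.132   0.2127] [ 0.509 -0.157  0.2  ] [ 0.59  -0.104  0.228]
flat handle 118 [ 0.5484 -0.2713  0.2127] [ 0.517 -0.289  0.2  ] [ 0.589 -0.25   0.228]
```

View pics/c1.png

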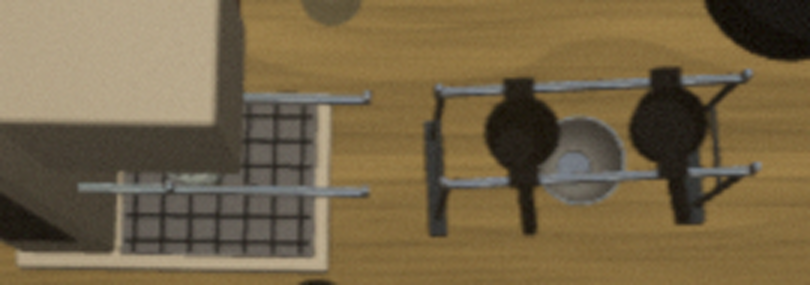

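View pics/c2.png

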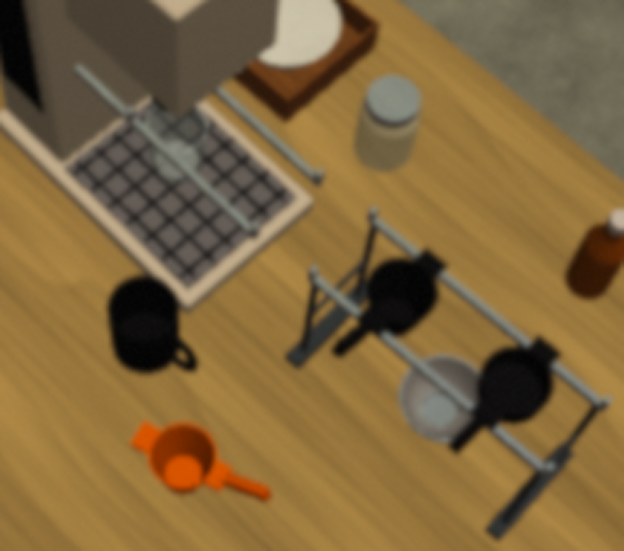

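```bash
cat > fit2.py <<'E'
from h import *
from scipy.optimize import least_squares
S=np.load('sceneP.npy').reshape(-1,3);T=np.load('topP.npy').reshape(-1,3)
Cs=np.load('sceneC.npy').reshape(-1,3).astype(int);Ct=np.load('topC.npy').reshape(-1,3).astype(int)
def line(P,x0,y0,yaw,ylo,yhi,excl=()):
    for it in range(6):
        off=(P[:,0]-x0)+np.tan(yaw)*(P[:,1]-y0)
        m=(abs(off)<.008)&(P[:,2]>.180)&(P[:,2]<.198)&(P[:,1]>ylo)&(P[:,1]<yhi)
        for a,b in excl: m&=~((P[:,1]>a)&(P[:,1]<b))
        q=P[m]; a,b=np.polyfit(q[:,1]-y0,q[:,0],1); x0=b; yaw=-np.arctan(a)
    return x0,yaw,len(q),np.std(q[:,0]-a*(q[:,1]-y0)-b)
for nm,P in (('scene',S),('top',T)):
    for l,a in (('rackN',(.569,-.2,.04,-.335,-.065,[(-.175,-.09),(-.31,-.235)])),('rackF',(.655,-.2,.04,-.335,-.065,[(-.175,-.09),(-.31,-.235)])),('brN',(.554,.06,-.03,.03,.30)),('brF',(.644,.06,-.03,.03,.1))):
        print(nm,l,np.round(line(P,*a),4))
    for z0,lab,R in ((.204,'rack',(.5,.7,-.4,0)),(.204,'brew',(.53,.67,-.02,.06))):
        m=(P[:,2]>.196)&(P[:,2]<.21)&(P[:,0]>R[0])&(P[:,0]<R[1])&(P[:,1]>R[2])&(P[:,1]<R[3])
        q=P[m]; 
        if lab=='rack': q=q[(q[:,1]<-.325)|(q[:,1]>-.08)]
        print(lab,'stops',q[:,:].round(3).tolist()[:24])
C=np.r_[Cs,Ct];A=np.r_[S,T];dark=C.max(1)<70
for nm,P,Cc in (('scene',S,Cs),('top',T,Ct)):
  dark=Cc.max(1)<75
  for lab,yl,yh in (('deep',-.19,-.07),('flat',-.33,-.21)):
    m=dark&(P[:,0]>.48)&(P[:,0]<.70)&(P[:,1]>yl)&(P[:,1]<yh)&(P[:,2]>.11)&(P[:,2]<.25); q=P[m]
    print(nm,lab,len(q),'zmin pct',np.percentile(q[:,2],[1,10,25,50]).round(3))
    h=q[(q[:,0]<.56)&(q[:,2]>.195)]
    a,b=np.polyfit(h[:,0]-.53,h[:,1],1); print('  handle yaw',np.arctan(a).round(3),'y at .53',b.round(4),'y sd',(h[:,1]-a*(h[:,0]-.53)-b).std().round(4),'x',np.percentile(h[:,0],[0,3,50]).round(4),'z',h[:,2].max().round(3),len(h))
    f=q[(q[:,0]>.66)&(q[:,2]>.18)]; print('  far lug',len(f),f.mean(0).round(4) if len(f) else '',f.max(0).round(4) if len(f) else '',np.percentile(f[:,1],[5,95]).round(3) if len(f) else '')
    r=q[(q[:,2]>.193)&(q[:,0]>.575)&(q[:,0]<.65)]
    ft=least_squares(lambda p:(np.hypot(r[:,0]-p[0],r[:,1]-p[1])-.035),[.61,(yl+yh)/2],loss='soft_l1',f_scale=.002); print('  rim',ft.x.round(4),len(r))
E
python3 fit2.py
```

```text
scene rackN [5.678e-01 3.750e-02 1.460e+02 2.700e-03]
scene rackF [6.568e-01 4.200e-02 1.460e+02 2.900e-03]
scene brN [ 5.55e-01 -1.38e-02  2.71e+02  2.80e-03]
scene brF [ 6.441e-01 -1.730e-02  7.700e+01  2.800e-03]
rack stops [[0.649, -0.053, 0.208], [0.653, -0.054, 0.205], [0.646, -0.052, 0.205], [0.648, -0.054, 0.206], [0.652, -0.055, 0.202], [0.653, -0.058, 0.204], [0.648, -0.052, 0.198], [0.647, -0.055, 0.203], [0.65, -0.057, 0.2], [0.647, -0.056, 0.198], [0.565, -0.054, 0.206], [0.561, -0.054, 0.205], [0.564, -0.056, 0.203], [0.564, -0.059, 0.207], [0.56, -0.052, 0.198], [0.56, -0.056, 0.203], [0.559, -0.059, 0.208], [0.565, -0.059, 0.2], [0.56, -0.056, 0.197], [0.561, -0.058, 0.198], [0.559, -0.077, 0.196], [0.668, -0.342, 0.202], [0.662, -0.342, 0.205], [0.663, -0.344, 0.208]]
brew stops [[0.646, 0.016, 0.207], [0.644, 0.017, 0.203], [0.646, 0.015, 0.202], [0.647, 0.012, 0.204], [0.64, 0.014, 0.205], [0.643, 0.012, 0.204], [0.646, 0.011, 0.201], [0.64, 0.017, 0.197], [0.639, 0.013, 0.202], [0.644, 0.013, 0.196], [0.645, 0.01, 0.199], [0.554, 0.039, 0.196], [0.557, 0.022, 0.20
[... 1761 characters left out ...]
 pct [0.168 0.171 0.173 0.186]
  handle yaw 0.047 y at .53 -0.2741 y sd 0.0037 x [0.5182 0.5202 0.5375] z 0.226 67
  far lug 28 [ 0.6649 -0.27    0.1963] [ 0.6705 -0.2575  0.2003] [-0.281 -0.258]
  rim [ 0.616 -0.271] 118
top deep 665 zmin pct [0.137 0.141 0.152 0.188]
  handle yaw 0.03 y at .53 -0.1325 y sd 0.0044 x [0.5094 0.5113 0.5346] z 0.228 83
  far lug 6 [ 0.6608 -0.127   0.1966] [ 0.6609 -0.1195  0.1975] [-0.135 -0.12 ]
  rim [ 0.6087 -0.1288] 123
top flat 739 zmin pct [0.17  0.172 0.174 0.187]
  handle yaw 0.071 y at .53 -0.2732 y sd 0.004 x [0.5175 0.5191 0.538 ] z 0.228 75
  far lug 33 [ 0.6648 -0.2688  0.1979] [ 0.6692 -0.2556  0.2017] [-0.281 -0.257]
  rim [ 0.6151 -0.2709] 147
```

```bash
cat >> h.py <<'E'
from scipy.spatial.transform import Rotation as Ro
L=np.radians(35)
def rot(yaw,s=1):
    x=np.array([np.sin(L),0,-np.cos(L)]); z=np.array([0,s,0.]); y=np.cross(z,x)
    return Ro.from_euler('z',yaw).as_matrix()@np.stack([x,y,z],1)
G=np.array([-.079,0,.0408-.0225])   # grip relative to basket axis at lug undersides
def tcp(axis,yaw,s=1):
    R=rot(yaw,s); return np.asarray(axis)+Ro.from_euler('z',yaw).as_matrix()@G-.006*R[:,0], R
RACKY=.04; DEEP=np.array([.609,-.1305,.190]); YD=.036
HOME=np.array([.6016,.1825,.190]); YB=-.017
def br(d,dz=0,dx=0): return HOME+Ro.from_euler('z',YB).as_matrix()@np.array([dx,d,dz])
E
python3 - <<'E'
from h import *
for s in (1,-1):
    for n,a,y in (('pre',DEEP+[-.06,0,.09],YD),('g',DEEP,YD),('lift',DEEP+[0,0,.095],YD),('over',br(-.12,.095),YB),('low',br(-.12),YB),('home',br(0),YB)):
        q=arm.solve_ik(*tcp(a,y,s)); print(s,n,None if q is None else np.round(q,2),tcp(a,y,s)[0].round(3))
print(arm.get_state()['tcp_rot'].round(2))
E
```

```text
1 pre [-0.44 -0.19 -0.67  0.52  0.27 -0.4 ] [ 0.467 -0.133  0.303]
1 g [-0.37  0.   -0.78  0.22  0.23 -0.34] [ 0.527 -0.133  0.213]
1 lift [-0.37 -0.09 -0.59  0.5   0.23 -0.34] [ 0.527 -0.133  0.308]
1 over [ 0.19 -0.15 -0.64  0.48 -0.12  0.17] [0.517 0.064 0.308]
1 low [ 0.19 -0.05 -0.84  0.19 -0.12  0.17] [0.517 0.064 0.213]
1 home [ 0.49  0.03 -0.75  0.25 -0.28  0.43] [0.519 0.184 0.213]
-1 pre [-0.44 -0.19 -0.67  0.52  0.27  2.74] [ 0.467 -0.133  0.303]
-1 g [-0.37  0.   -0.78  0.22  0.23  2.8 ] [ 0.527 -0.133  0.213]
-1 lift [-0.37 -0.09 -0.59  0.5   0.23  2.8 ] [ 0.527 -0.133  0.308]
-1 over [ 0.19 -0.15 -0.64  0.48 -0.12 -2.97] [0.517 0.064 0.308]
-1 low [ 0.19 -0.05 -0.84  0.19 -0.12 -2.97] [0.517 0.064 0.213]
-1 home [ 0.49  0.03 -0.75  0.25 -0.28 -2.71] [0.519 0.184 0.213]
[[-0.   -0.92  0.39]
 [-0.    0.39  0.92]
 [-1.    0.   -0.  ]]
```

```bash
python3 - <<'E'
from h import *
p,R=tcp(DEEP,YD)
arm.goto([.36,-.03,.40],R)
arm.set_gripper(.05,60)
arm.goto(p-.1*R[:,0],R)
arm.move_linear(p-.03*R[:,0],velocity=.15)
print(arm.move_linear(p,velocity=.06,threshold=6))
s=arm.get_state();print(s['time'],s['position'].round(4),p.round(4),s['ft_force'].round(2),s['finger_gap'])
a=cap('top');b=cap('scene')
A=cv2.resize(a['color'][100:210,260:400],(570,448),interpolation=2);B=cv2.resize(b['color'][150:290,270:420],(228*2,448),interpolation=2)
cv2.imwrite('pics/g1.png',np.hstack([A[:,:340],B])[...,::-1])
E
```

```text
False
5.775 [ 0.5266 -0.1334  0.213 ] [ 0.5266 -0.1335  0.2132] [ 0.42 -0.15 -0.13] 0.05008391763525892
```

View pics/g1.png

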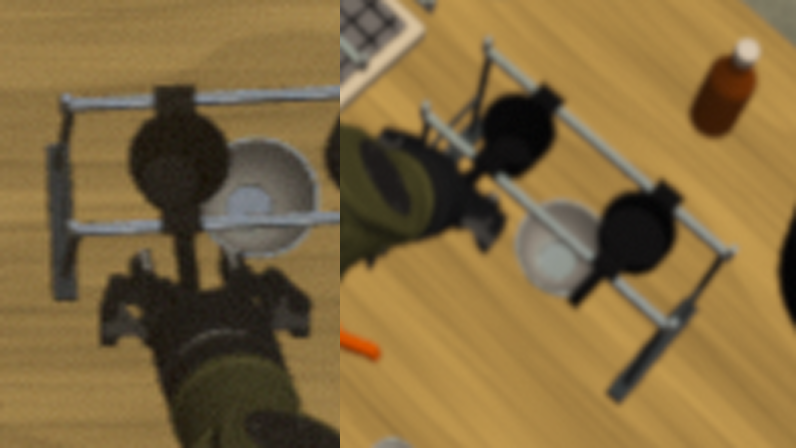

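The handle, at left-panel (185,260), lies midway between the fingers at (143,262) and (230,262). I'll close and lift.

```bash
python3 - <<'E'
from h import *
p,R=tcp(DEEP,YD)
def st(l):
    s=arm.get_state();print(l,round(s['time'],2),s['position'].round(4),s['ft_force'].round(2),s['wrist_torque'].round(2),round(s['finger_gap'],4))
arm.set_gripper(.0,70); st('grip')
p0=arm.get_state()['position']
print(arm.move_linear(p0+[0,0,.03],velocity=.08)); st('up')
print(arm.move_linear(p0+[0,0,.095],velocity=.12)); st('up2')
b=cap('scene','l2.png');a=cap('top')
for nm,im in (('scene',b),('top',a)):
    P=cloud(im).reshape(-1,3);C=im['color'].reshape(-1,3)
    m=(C.max(1)<75)&(P[:,0]>.645)&(P[:,0]<.70)&(P[:,1]>-.17)&(P[:,1]<-.08)&(P[:,2]>.25)
    q=P[m];print(nm,'lug',len(q),q.mean(0).round(4),q.max(0).round(4),np.percentile(q[:,1],[5,95]).round(3))
    r=P[(C.max(1)<75)&(P[:,0]>.57)&(P[:,0]<.646)&(P[:,1]>-.17)&(P[:,1]<-.08)&(P[:,2]>.285)]
    from scipy.optimize import least_squares
    ft=least_squares(lambda p:(np.hypot(r[:,0]-p[0],r[:,1]-p[1])-.035),[.61,-.13],loss='soft_l1',f_scale=.002)
    z=np.linalg.lstsq(np.c_[r-[.61,-.13,0]][:,:2].tolist() and np.c_[r[:,0]-.61,r[:,1]+.13,np.ones(len(r))],r[:,2],rcond=None)[0]
    print('rim',ft.x.round(4),len(r),'plane',z.round(3))
A=cv2.resize(a['color'][100:210,260:370],(400,400),interpolation=2);B=cv2.resize(b['color'][130:270,270:410],(400,400),interpolation=2)
cv2.imwrite('pics/l1.png',np.hstack([A,B])[...,::-1])
E
```

```text
grip 6.3 [ 0.5267 -0.1336  0.2136] [-1.17 -0.59  2.8 ] [-0.01  0.48 -0.  ] 0.0113
False
up 6.83 [ 0.5264 -0.1335  0.2432] [-0.36  0.16 -0.53] [ 0.02  0.72 -0.02] 0.0111
False
up2 7.53 [ 0.526  -0.1333  0.3073] [-0.07  0.45 -1.6 ] [-0.03  0.71  0.02] 0.0111
scene lug 42 [ 0.6533 -0.1293  0.2896] [ 0.6611 -0.1163  0.2953] [-0.141 -0.119]
rim [ 0.6073 -0.1326] 141 plane [-0.003 -0.003  0.291]
top lug 57 [ 0.6526 -0.1282  0.2896] [ 0.6599 -0.1162  0.2941] [-0.14  -0.117]
rim [ 0.6063 -0.1286] 164 plane [-0.028  0.009  0.292]
```

View pics/l1.png

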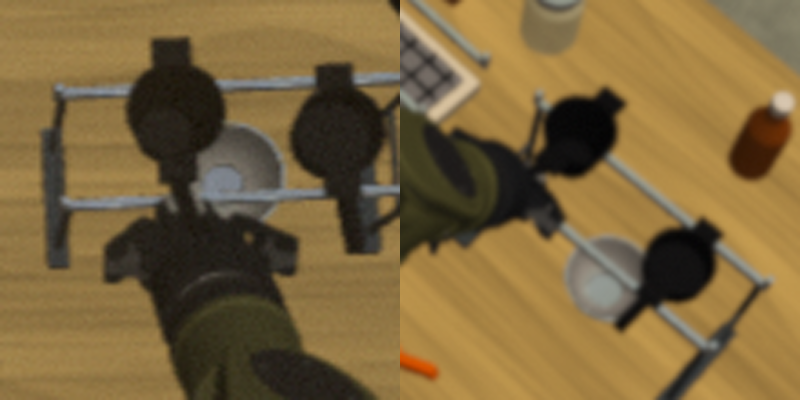

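The basket is held level, its rim plane tilts less than 0.03 rad, and the flat basket hasn't moved. Next I carry it over and lower it.

```bash
python3 - <<'E'
from h import *
def st(l):
    s=arm.get_state();print(l,round(s['time'],2),s['position'].round(4),s['ft_force'].round(2),s['wrist_torque'].round(2),round(s['finger_gap'],4))
p,R=tcp(br(-.12,.095,.001),YB)
arm.move_linear(p,rot=R,velocity=.12); st('over')
p,R=tcp(br(-.12,.025,.001),YB)
arm.move_linear(p,velocity=.12); st('near')
for nm in ('scene','top'):
    im=cap(nm);P=cloud(im).reshape(-1,3);C=im['color'].reshape(-1,3);d=C.max(1)<75
    q=P[d&(P[:,0]>.636)&(P[:,0]<.69)&(P[:,1]>.02)&(P[:,1]<.1)&(P[:,2]>.2)&(P[:,2]<.24)]
    print(nm,'lug',len(q),q.mean(0).round(4),q.max(0).round(4))
    im['color']=im['color']; 
    if nm=='top': A=cv2.resize(im['color'][100:200,170:270],(400,400),interpolation=2)
    else: B=cv2.resize(im['color'][90:230,210:350],(400,400),interpolation=2)
cv2.imwrite('pics/o1.png',np.hstack([A,B])[...,::-1])
E
```

```text
over 9.43 [0.5181 0.0635 0.3082] [-0.91  0.35 -0.84] [-0.03  0.66  0.01] 0.011
near 10.16 [0.5188 0.0638 0.239 ] [ 1.25 -0.62 -1.32] [-0.    0.67 -0.02] 0.011
scene lug 43 [0.6453 0.061  0.221 ] [0.6536 0.0735 0.2265]
top lug 53 [0.6459 0.0616 0.2232] [0.6543 0.0732 0.2285]
```

View pics/o1.png

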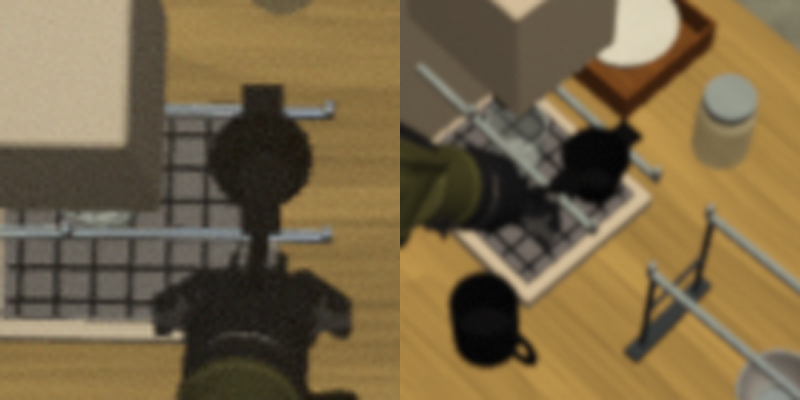

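The far lug is over the far rail, clear of the stops. I'll lower until contact.

```bash
python3 - <<'E'
from h import *
def st(l):
    s=arm.get_state();print(l,round(s['time'],2),s['position'].round(4),s['ft_force'].round(2),s['wrist_torque'].round(2),round(s['finger_gap'],4));return s
p,R=tcp(br(-.12,.005,.001),YB)
arm.move_linear(p,velocity=.06); arm.hold(.3); st('5mm')
p,R=tcp(br(-.12,-.006,.001),YB)
print(arm.move_linear(p,velocity=.012,threshold=3)); arm.hold(.3); s=st('contact')
E
```

```text
5mm 11.04 [0.5184 0.064  0.2187] [ 0.29  0.51 -0.84] [-0.04  0.69 -0.  ] 0.011
True
contact 11.87 [0.5182 0.0639 0.2135] [1.81 0.22 3.38] [ 0.04 -0.3   0.01] 0.0112
```

```bash
python3 - <<'E'
from h import *
def st(l):
    s=arm.get_state();print(l,round(s['time'],2),s['position'].round(4),s['ft_force'].round(2),s['wrist_torque'].round(2),round(s['finger_gap'],4));return s
p0=arm.get_state()['position']+[0,0,-.0002]
d=Ro.from_euler('z',YB).as_matrix()[:,1]
print(arm.move_linear(p0+.05*d,velocity=.06,threshold=10)); st('mid')
print(arm.move_linear(p0+.108*d,velocity=.06,threshold=10)); st('near')
print(arm.move_linear(p0+.13*d,velocity=.02,threshold=5)); st('stop'); arm.hold(.3); s=st('held')
print('advance',((s['position']-p0)@d).round(4))
E
```

```text
False
mid 12.86 [0.5193 0.1137 0.2136] [ 0.12 -0.73  5.21] [-0.28 -0.34 -0.26] 0.011
False
near 13.97 [0.5203 0.1717 0.2136] [ 0.53 -0.98  4.02] [-0.14 -0.33 -0.23] 0.0111
True
stop 14.72 [0.5206 0.1848 0.2136] [ 0.19 -0.75  1.97] [-0.12  0.29 -0.22] 0.0111
held 15.02 [0.5207 0.1848 0.2137] [-0.67 -0.5   0.3 ] [-0.09  0.66 -0.13] 0.0108
advance 0.1209
```

```bash
python3 - <<'E'
from h import *
a=cap('top');b=cap('scene')
A=cv2.resize(a['color'][90:200,130:240],(400,400),interpolation=2);B=cv2.resize(b['color'][70:190,190:310],(400,400),interpolation=2)
X=np.hstack([A,B]).astype(float);X=255*(X/255)**.6
cv2.imwrite('pics/s1.png',X.astype(np.uint8)[...,::-1])
for nm,im in (('top',a),('scene',b)):
    P=cloud(im).reshape(-1,3);C=im['color'].reshape(-1,3);d=C.max(1)<75
    q=P[d&(P[:,0]>.50)&(P[:,0]<.6)&(P[:,1]>.13)&(P[:,1]<.24)&(P[:,2]>.18)&(P[:,2]<.21)]
    print(nm,len(q),q.mean(0).round(4) if len(q) else '',q[:12].round(3).tolist())
s=arm.get_state();print(s['ft_force'],s['wrist_torque'])
E
```

```text
top 88 [0.5562 0.1827 0.1993] [[0.569, 0.196, 0.199], [0.568, 0.192, 0.204], [0.568, 0.19, 0.202], [0.569, 0.187, 0.198], [0.568, 0.184, 0.2], [0.569, 0.182, 0.198], [0.569, 0.179, 0.198], [0.568, 0.175, 0.203], [0.568, 0.173, 0.2], [0.569, 0.17, 0.198], [0.566, 0.196, 0.2], [0.565, 0.192, 0.202]]
scene 129 [0.568  0.1774 0.1958] [[0.584, 0.21, 0.203], [0.584, 0.21, 0.198], [0.588, 0.21, 0.194], [0.578, 0.208, 0.2], [0.58, 0.206, 0.201], [0.588, 0.21, 0.188], [0.593, 0.211, 0.181], [0.578, 0.203, 0.2], [0.584, 0.206, 0.192], [0.589, 0.207, 0.184], [0.576, 0.202, 0.199], [0.586, 0.209, 0.18]]
[-0.34825232 -0.7045228  -1.1849984 ] [-0.17670395  0.77939308 -0.234283  ]
```

View pics/s1.png

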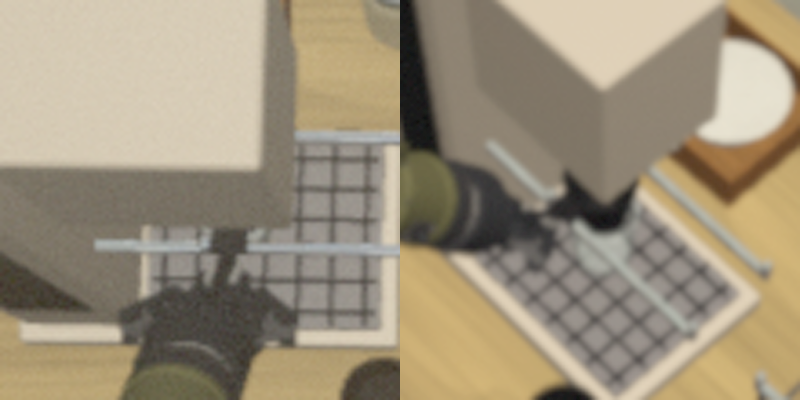

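```bash
python3 - <<'E'
from h import *
def st(l):
    F=[];M=[]
    for _ in range(8):
        s=arm.get_state();F.append(s['ft_force']);M.append(s['wrist_torque']);arm.hold(.03)
    print(l,round(s['time'],2),s['position'].round(4),np.mean(F,0).round(2),np.mean(M,0).round(2),round(s['finger_gap'],4));return s
P=np.load('topP.npy');print('inner stop px',P[154:160,183:191].reshape(-1,3)[np.nanargmax(P[154:160,183:191,2])].round(3))
q=P[(P[...,0]>.545)&(P[...,0]<.565)&(P[...,1]>.15)&(P[...,1]<.25)&(P[...,2]>.197)&(P[...,2]<.212)];print(q.round(3).tolist())
d=Ro.from_euler('z',YB).as_matrix()[:,1]
st('0')
p=arm.get_state()['position']
print(arm.move_linear(p+[0,0,-.003],velocity=.01,threshold=3)); s=st('down')
p=s['position']
print(arm.move_linear(p+.004*d,velocity=.008,threshold=4)); s=st('push'); print(((s['position']-p)@d).round(4))
E
```

```text
inner stop px [0.561 0.203 0.207]
[[0.561, 0.203, 0.207], [0.562, 0.2, 0.204], [0.559, 0.203, 0.202], [0.559, 0.2, 0.205], [0.556, 0.203, 0.207], [0.556, 0.2, 0.205], [0.558, 0.19, 0.197], [0.554, 0.204, 0.199], [0.554, 0.201, 0.201], [0.555, 0.199, 0.197]]
0 15.35 [0.5212 0.1848 0.2142] [-0.93 -1.41 -1.62] [-0.28  0.88 -0.22] 0.0109
True
down 15.91 [0.5218 0.1847 0.2134] [1.26 1.8  4.18] [ 0.32 -0.2   0.23] 0.0111
True
push 16.57 [0.5219 0.1849 0.2136] [-1.19 -0.5   2.51] [-0.06  0.4  -0.06] 0.0111
0.0002
```

```bash
cat >> h.py <<'E'
def st(l):
    F=[];M=[];X=[]
    for _ in range(8):
        s=arm.get_state();F.append(s['ft_force']);M.append(s['wrist_torque']);X.append(s['position']);arm.hold(.03)
    print(l,round(s['time'],2),np.mean(X,0).round(4),np.mean(F,0).round(2),np.mean(M,0).round(2),round(s['finger_gap'],4));return np.mean(X,0)
d=Ro.from_euler('z',YB).as_matrix()[:,1]
E
python3 - <<'E'
from h import *
p,R=tcp(br(0,0,.001),YB); p[2]=.2134
q=np.array([.5203+.0002,.1849,.2134])
for k in range(4):
    print(arm.move_linear(q+.001*(k+1)*d,rot=R,velocity=.01,threshold=10)); st(k)
E
```

```text
False
0 17.2 [0.5208 0.1849 0.2136] [ 2.6  -4.67  1.59] [-0.83 -0.07 -0.73] 0.011
False
1 17.72 [0.5208 0.1851 0.2135] [ 1.7  -7.09  2.59] [-1.17 -0.1  -1.04] 0.011
False
2 18.23 [0.5208 0.1852 0.2135] [ 1.24 -9.06  3.53] [-1.5  -0.17 -1.32] 0.0106
False
3 18.75 [0.5207 0.1854 0.2135] [  0.63 -10.71   4.69] [-1.86 -0.2  -1.61] 0.0112
```

```bash
python3 - <<'E'
from h import *
q=np.array([.5205,.1849,.2134])+.002*d
c=np.array([.5555,.197,.2134]); R=rot(YB)
for a in (0,.01,.02,.03,.04):
    r=Ro.from_euler('z',a).as_matrix()
    arm.move_linear(c+r@(q-c),rot=r@R,velocity=.01,threshold=15); st(a)
    print('  yaw',round(np.arctan2(*(arm.get_state()['tcp_rot'][[0,1],2]*[-1,1])),4))
E
```

```text
0 19.37 [0.5208 0.185  0.2135] [ 1.41 -6.54  2.84] [-1.14 -0.1  -1.03] 0.0111
  yaw -0.0204
0.01 19.88 [0.5208 0.1848 0.2135] [ 1.08 -6.25  2.76] [-1.07  0.01 -1.3 ] 0.0107
  yaw -0.0108
0.02 20.4 [0.5209 0.1843 0.2135] [ 0.2  -5.92  3.56] [-1.12  0.09 -1.6 ] 0.0109
  yaw -0.0016
0.03 20.92 [0.5209 0.1835 0.2135] [-0.37 -7.17  4.35] [-1.26  0.13 -1.85] 0.0111
  yaw 0.0076
0.04 21.43 [0.521  0.1827 0.2135] [-1.12 -7.87  5.26] [-1.38  0.15 -2.09] 0.0112
  yaw 0.0166
```

```bash
python3 - <<'E'
from h import *
q=np.array([.5205,.1849,.2134])
c=np.array([.5555,.197,.2134]); R=rot(YB); r=Ro.from_euler('z',.011).as_matrix()
for k in (.003,.0008):
    arm.move_linear(c+r@(q+k*d-c),rot=r@R,velocity=.01); st(k)
arm.set_gripper(.03); st('open')
R2=arm.get_state()['tcp_rot'];p=arm.get_state()['position']
arm.move_linear(p-.03*R2[:,0],velocity=.06); st('back1')
arm.move_linear(p-.12*R2[:,0],velocity=.15); st('back2')
arm.goto([.33,.05,.40],R2)
a=cap('top');b=cap('scene')
A=cv2.resize(a['color'][90:200,130:240],(400,400),interpolation=2);B=cv2.resize(b['color'][70:190,190:310],(400,400),interpolation=2)
X=np.hstack([A,B]).astype(float);X=255*(X/255)**.6
cv2.imwrite('pics/e1.png',X.astype(np.uint8)[...,::-1])
cv2.imwrite('pics/e2.png',b['color'][...,::-1])
P=cloud(a);C=a['color'];D=C.max(-1)<75
l=P[D&(P[...,0]>.545)&(P[...,0]<.572)&(P[...,1]>.13)&(P[...,1]<.24)&(P[...,2]>.188)&(P[...,2]<.21)]
print('lug',len(l),l.mean(0).round(4),l.min(0).round(3),l.max(0).round(3))
h=P[D&(P[...,0]>.48)&(P[...,0]<.545)&(P[...,1]>.13)&(P[...,1]<.24)&(P[...,2]>.195)&(P[...,2]<.24)]
f=np.polyfit(h[:,0]-.53,h[:,1],1);print('handle yaw',f.round(4),len(h),h.max(0).round(3))
print(arm.get_state()['time'])
E
```

```text
0.003 22.05 [0.5208 0.1849 0.2135] [ 0.78 -8.26  3.72] [-1.4  -0.07 -1.59] 0.0113
0.0008 22.68 [0.5209 0.1844 0.2135] [ 1.31 -5.58  2.2 ] [-0.98 -0.04 -1.24] 0.0114
open 23.27 [0.5204 0.1858 0.2131] [ 0.58  0.29 -0.14] [0.01 0.51 0.  ] 0.0298
back1 24.19 [0.5033 0.1856 0.2377] [-0.18  0.16 -0.16] [-0.01  0.5   0.  ] 0.0303
back2 25.21 [0.4516 0.1856 0.3105] [ 0.43 -0.19  0.14] [-0.    0.52 -0.  ] 0.03
lug 77 [0.5591 0.1831 0.1992] [0.545 0.169 0.189] [0.569 0.203 0.209]
handle yaw [-0.0235  0.1837] 76 [0.544 0.191 0.225]
26.1667
```

View pics/e1.png

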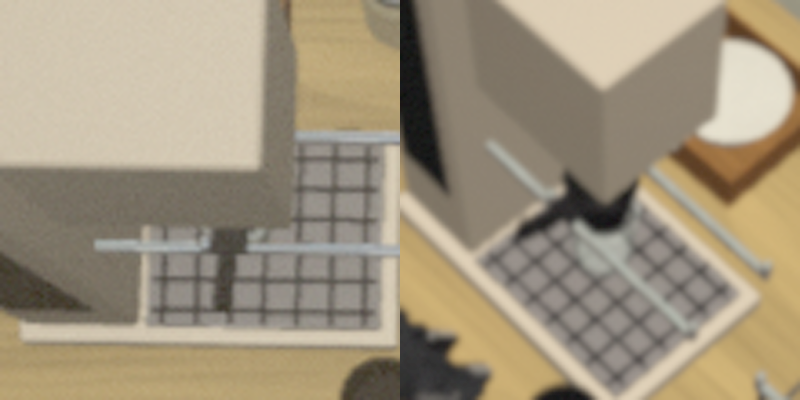

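View pics/e2.png

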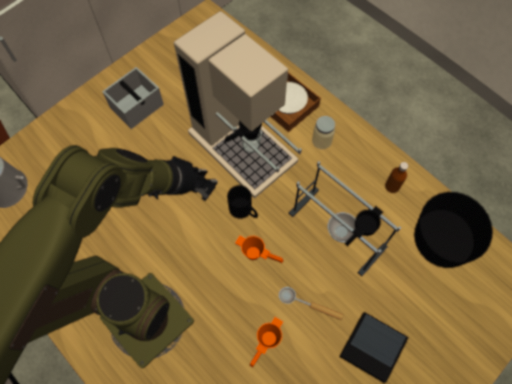

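The basket hangs under the shower, with its near lug at (228,240) against the stop at (207,240). The arm is clear and the other items haven't moved, so I'm handing in.

```bash
python3 -c "
from h import *
arm.finish_job()"
```

```text
the job is handed in; nothing more can be done
```

The deep basket now hangs on the brewer's rails under the shower, pushed up against the inner stops and released. I lifted it by its handle over the rack's stops, lowered it onto the open part of the rails, and slid it in. The job was handed in at about 26 s of the 51 s allowed.

**Checks that agreed:**
- **Stops:** pushing met firm resistance, with Fy about -10 N. While I turned the basket slightly, the contact point moved from the near lug to the far lug. I released at the yaw in between, where both should bear.
- **After release:** the near lug is centred at y≈0.183, against 0.1825 expected. Wrist force was back near zero and the arm is clear.
- **Other items:** in the last picture the shallow basket, carafe, pitcher, bowl and the rest looked unmoved.

**Less certain:**
- **Early stop:** the first slide stopped because the vertical load on the lugs dropped, not because the lugs met the stops. I lowered the basket onto the rails again and repeated the push.
- **Yaw:** the released handle's yaw measured -0.023, against about -0.012 for both lugs touching. That could leave a gap of up to about 1 mm at the far lug.
- **Far lug:** the brewer's head hides it from both cameras, so I judged it by force only.

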